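# Stop the tube roller mixer, shut its guard and put it back into service

### The job

The tube roller mixer's clear guard stands ajar and has to be shut, with the mixer stopped while you do it: press the winged mushroom stop button in until it stays in, push the guard down until it is fully shut, then release the stop by pushing one of its wings round clockwise with a fingertip until the button springs out, and finally press the small round start button all the way in and let it go. Everything is pressed or pushed: do not squeeze the stop button between the fingers and do not open the guard any further. Leave the tubes on the rollers and the things on the bench where they are.

Things in the scene. Friction and masses are not known exactly. Their poses are not given: they have to be found in the camera images.
- mixer: Tube roller mixer, 200 mm deep (x), 370 mm wide (y), 110 mm high, fixed. Origin: centre of its underside, on the bench; x to its rear, y to its left, z up. Left part (y -50 to 165 mm): bay with four black rollers along y, under the guard. Right part (y -185 to -50 mm): white pod, flat top at z 110 mm, with the stop button at x 32, y -122 mm and the start button at x -62, y -122 mm.
- stop_base (a point): Point on the pod's flat top (z = 110 mm) on the vertical axis of the stop button. An aluminium collar of 37 mm diameter, 10 mm high, surrounds the button's stem here.
- mushroom: Black head of the stop button: hub of 40 mm diameter and three wings at 120 degrees, 14 mm wide, with round ends 33 mm from the axis. Origin on the axis, level with the pod's top when out; moves with the head. Its x axis runs along one wing (unturned: the mixer's +x). Out: wings 20 to 34 mm and hub top 40 mm above the pod's top; latched in: all 8 mm lower (wings 12 to 26, hub top 32).
- stop_top (a point): Centre of the top of the stop button's hub; moves with it.
- wing_tip (a point): Point in one wing (the one along the mushroom's x axis), 28 mm from the axis at half the wing's thickness; moves with it.
- stop_depth (a joint): How far the stop button is in, m: 0 out, 0.008 fully in. Snap action: pressing takes up to about 6 N; past about 5 mm it snaps in by itself and stays in when let go (latched). While it is in, turning it clockwise lifts it on a cam; lifted by about 3 mm it springs right out.
- stop_turn (a joint): How far the stop's head is turned clockwise seen from above, rad: 0 at rest, end stop at 0.8; a light spring returns it to 0 (it cannot go below). With the button latched in, the first 0.3 to 0.5 rad work a cam and take up to about 0.1 N m (4 to 6 N on a wing), then the button springs out; push on to about 0.65 to be sure.
- wing_fronts: The sides of the three wings that face clockwise (seen from above). Together with wing_backs used to tell whether the head is squeezed. Same frame as mushroom.
- wing_backs: The sides of the three wings that face anticlockwise (seen from above): a fingertip pushes on one of these to turn the head clockwise. Same frame as mushroom.
- guard (a joint): Angle of the guard, rad: 0 fully shut (level), grows as its front edge rises; it starts ajar, between 0.40 and 0.70. A friction hinge holds it wherever it is left; pushing it down takes 1 to 3 N at the front edge.
- guard_edge (a point): Middle of the top of the black finger strip along the guard's front edge; moves with it. The guard is a clear plate 205 mm wide (y) in a grey frame; the strip is 18 mm deep and as wide as the guard. This point lies 180 mm from the hinge line and 5 mm above the plate's plane through that line. Shut, it is 108 mm above the bench.
- guard_hinge (a point): Middle of the guard's hinge line, at the rear of the roller bay, 103 mm above the bench; the line runs along the mixer's y.
- start (a joint): How far the start button is in, m: 0 out, 0.005 fully in (5 N); springs back when let go.
- start_top (a point): Centre of the top of the start button, a flat white cylinder of 24 mm diameter in a black bezel of 40 mm diameter; its top stands 15 mm above the pod's top and the bezel 6 mm.
- tube_near: Capped 15 ml centrifuge tube, 111 mm long, 16 mm body and 21 mm cap, lying loose on the rollers along the mixer's y in the nearest groove, under the guard. Origin at its pointed end. Not to be disturbed.
- tube_mid: Capped 15 ml centrifuge tube, 111 mm long, 16 mm body and 21 mm cap, lying loose on the rollers along the mixer's y in the middle groove, under the guard. Origin at its pointed end. Not to be disturbed.
- tube_far: Capped 15 ml centrifuge tube, 111 mm long, 16 mm body and 21 mm cap, lying loose on the rollers along the mixer's y in the farthest groove, under the guard. Origin at its pointed end. Not to be disturbed.
- bottle_small: White sample bottle with screw cap, 40 mm diameter, 85 mm high, standing loose on the bench just right of the mixer. Origin: centre of its underside. Not to be disturbed.
- filter_spare: White inline filter disc, 48 mm wide, 46 mm high, loose on the bench just right of the mixer. Origin: centre of its underside. Not to be disturbed.

How it is judged:
On the way, in this order (a step that is already met when the one before it is completed fails the run):
1. the stop button has been pressed in and stays in with nothing touching it (value of joint stop_depth above 0.0065 m and contact force between mushroom and anything else below 0.2 N), for 0.2 s.
2. the guard has been pushed fully shut while the stop is latched in (value of joint guard below 0.04 rad and value of joint stop_depth above 0.0065 m), for 0.1 s.
3. after that, the head of the stop button has been turned clockwise, which releases it (value of joint stop_turn above 0.3 rad), for 0.05 s.
4. the start button has been pressed in, with the stop out and the guard shut (value of joint start above 0.0035 m and value of joint stop_depth below 0.002 m and value of joint guard below 0.04 rad), for 0.05 s.
At the end, for the whole second after the job is handed in: The stop button is out (less than 2 mm in) and turned back (less than 0.12 rad), the guard is shut (less than 0.04 rad, about 7 mm at its front edge), the start button is out again (less than 1 mm in), and each tube lies within 20 mm of where it was (value of joint stop_depth below 0.002 m and value of joint stop_turn below 0.12 rad and value of joint guard below 0.04 rad and value of joint start below 0.001 m and distance of each of tube_near, tube_mid, tube_far from where it was at the start of the episode below 0.02 m); the robot touches nothing.
It fails at once if the guard's front edge is moved more than 15 mm while the guard is not yet shut and the stop is not latched in (distance of guard_edge from where it was at the start of the episode above 0.015 m and not (value of joint stop_depth above 0.0065 m) and not (value of joint guard below 0.04 rad)).
It fails at once if the start button is pressed while the stop is in or the guard is not shut (value of joint start above 0.0025 m and (not (value of joint stop_depth below 0.002 m) or not (value of joint guard below 0.04 rad))).
It fails at once if the stop button is squeezed: the fingers press on both the clockwise and the anticlockwise sides of its wings at once (contact force between each of wing_fronts, wing_backs and the fingers above 2 N).
It fails at once if the guard is opened further than it stood (beyond 0.85 rad) (value of joint guard above 0.85 rad).
It fails at once if a tube on the rollers is moved more than 20 mm, or the sample bottle or the filter more than 30 mm (distance of any of tube_near, tube_mid, tube_far from where it was at the start of the episode above 0.02 m or distance of any of bottle_small, filter_spare from where it was at the start of the episode above 0.03 m).
It also fails if it takes over 58 s, if anything falls off the work surface, if the arm or the gripper's body presses on something with over 40 N, if the wrist force passes 120 N, or if a joint passes its speed limit or range.

### The arm

A 6-joint arm with a two-finger parallel gripper is mounted at the origin on a cart in front of the work surface, level with it; the furniture and walls round the work are solid. World frame = base frame: x ahead of the robot, y to its left, z up, the work surface at z = 0. Lengths are in m, angles in rad, forces in N, time in s.
With the tool pointing down it reaches from about 0.275 to 0.85 m from the base axis. Payload 19 kg.
Tool frame: the origin (TCP) lies between the finger pads; the fingertips stand 17 mm ahead of it and the grasp point (between the pads) lies 2 mm behind it (arm.tip_reach is the distance from the TCP to the fingertips, in m); z points along the fingers, y is the direction in which the jaws open and shut (so a half turn about z gives the same grasp; the last joint's range is limited). The gripper opens to 85 mm and grips with 20 to 120 N. Pads are 22 mm wide; open, the fingers measure 114 mm over their backs; the gripper's body (76 mm by 85 mm) begins 54 mm behind the grasp point. The pads swing forward as they close: fully open they stand 13 mm farther back than shut.
Start: joints at [-1.343, 0.15, 1.437, -0, 1.554, -0.134], TCP at [0.203, -0.538, 0.248] pointing down, gripper open.
Joint ranges: [-2.8, 2.8], [-0.68, 2.1], [0.12, 2.68], [-1.39, 4.53], [0.16, 2.79], [-2.81, 2.81]. Speed limits (rad/s): [1.89, 1.89, 2.22, 3.01, 3.01, 3.01].

### API

Orientations are given as a unit quaternion [x, y, z, w].
In Python, from cell import arm gives the robot as it stands. The module is installed in compiled form; this text tells all that it offers.
- The arm moves only by the tool apply_moves, never from a script. Its argument "moves" is a list of rows, each a list of 7 numbers: the turn, a rotation vector about the tool's x, y, z in rad, then the shift along the tool's x, y, z in m, then the gripper's target within -1 to 1 (shut at 1, half-way at 0, fully open at -1). A call has 1 to 5 rows; each row shifts and turns the pose as measured when the row begins, along the tool's axes as they then stand; what a row does not reach is not made up. A row lasts 1/10 s, in which the tool goes at most 50 mm and 8.59 degrees, less where a joint would pass 70% of its speed; a pose out of reach is approached as far as the arm can. A call with a gripper value outside its range is refused whole. The fingers move at their own pace and stop on an object; "force" is the grip in N (left out, the last holds). Time passes only in rows, so rows that do not move let the fingers close. It gives the time, the measured TCP pose, the force and the opening at its end, in the units of the state.
- arm.read_state(): the state, without advancing time (a new reading comes with each control period).
- arm.read_camera(name): name is "side" or "top" or "wrist"; returns the picture (400x640x3 uint8, red, green, blue); there is no depth.
- arm.camera_info(name): a dict with "K" (3x3 intrinsics, pixels), "world_to_cam" (4x4, takes a point from world to camera coordinates); the wrist camera has in their place "T_tool_cam" (4x4, takes a point from camera to tool coordinates, whose origin is the TCP and whose axes are the flange's). Camera axes: x right, y up, looking along -z (the intrinsics and any distortion apply to the point x, -y, -z); pixel columns grow to the right and rows downward; lengths in m; the calibration is good to about 2 mm. The wrist camera is an equidistant fisheye: a pixel r from the principal point sees the ray r / f radians off the axis. A picture is of the moment at which its call begins: read the wrist's pose just before it. camera_info takes no time and is no camera call.
- arm.hand_in(): hands the job in, once; it reports no verdict.
The state is a dict: "t": time; "joints": joint angles; "dq": joint speeds; "joint_torque": joint torques, N m; "eef_pos": TCP position; "ee_rot": TCP orientation; "force": force on the tool from outside, world axes, zero at the start; "ft_torque": the same for the moment, N m; "opening": opening from 0.0 (shut) to 1.0 (fully open).
Only numpy, scipy, OpenCV 4.12 (cv2) and the standard library are available. Lean on these libraries where they do the work, as an engineer would, in place of code of your own. Each camera call takes 0.05 s, during which the arm holds its last target.

## Working session

There is one attempt and no reset: what is moved stays moved. The work goes in short steps, Python scripts to look and compute and a tool call to move; the robot and the scene stay as the last step left them, time stands still between calls to the robot, and variables do not carry over. Pictures are saved under pics/ and viewed, and the job is handed in when it is done.

Besides the shell and the picture viewer there is one more tool, called after "Call:" as a command line: name --pt "numbers of a row" for each row, then --argument value for the rest. apply_moves: Moves the arm, as the interface text tells. Its arguments: {"type":"object","properties":{"moves":{"type":"array"},"force":{"type":"number"}},"required":["moves"]}

```bash
mkdir -p pics
cat > h.py <<'E'
import numpy as np, cv2
from cell import arm
def save(name,fn):
    im=arm.read_camera(name); cv2.imwrite('pics/'+fn,im[:,:,::-1]); return im
def st():
    s=arm.read_state(); print({k:np.round(s[k],4).tolist() for k in ("t","joints","eef_pos","ee_rot","force","opening")}); return s
E
python3 - <<'E'
from h import *
st(); print(arm.tip_reach)
for c in("side","top","wrist"):
    save(c,c+"0.png"); print(c,{k:(np.round(v,4).tolist() if not isinstance(v,str) else v) for k,v in arm.camera_info(c).items()})
E
```

```text
{'t': 0.0, 'joints': [-1.343, 0.151, 1.438, 0.0, 1.5538, -0.134], 'eef_pos': [0.2035, -0.5376, 0.2477], 'ee_rot': [0.9837, 0.1799, -0.0, -0.0006], 'force': [-0.4778, 0.5774, 0.3682], 'opening': 1.0042}
0.017
side {'K': [[362.7804, 0.0, 323.711], [0.0, 362.7804, 197.547], [0.0, 0.0, 1.0]], 'world_to_cam': [[-0.8753, -0.4831, 0.0201, 0.4363], [0.2434, -0.4042, 0.8817, -0.2261], [-0.4178, 0.7767, 0.4714, -0.659], [0.0, 0.0, 0.0, 1.0]]}
top {'K': [[519.2837, 0.0, 328.3725], [0.0, 519.2837, 194.643], [0.0, 0.0, 1.0]], 'world_to_cam': [[0.001, -0.9993, 0.0386, -0.0406], [0.995, 0.0048, 0.0996, -0.556], [-0.0997, 0.0383, 0.9943, -1.0229], [0.0, 0.0, 0.0, 1.0]]}
wrist {'K': [[309.7069, 0.0, 325.5077], [0.0, 309.7069, 199.7938], [0.0, 0.0, 1.0]], 'T_tool_cam': [[0.0005, 0.9611, 0.2761, 0.0712], [1.0, -0.0003, -0.0007, 0.0008], [-0.0006, 0.2761, -0.9611, -0.1261], [0.0, 0.0, 0.0, 1.0]]}
```

View pics/top0.png

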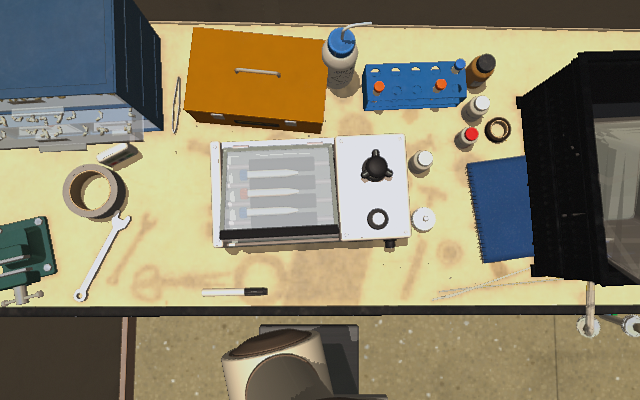

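View pics/side0.png

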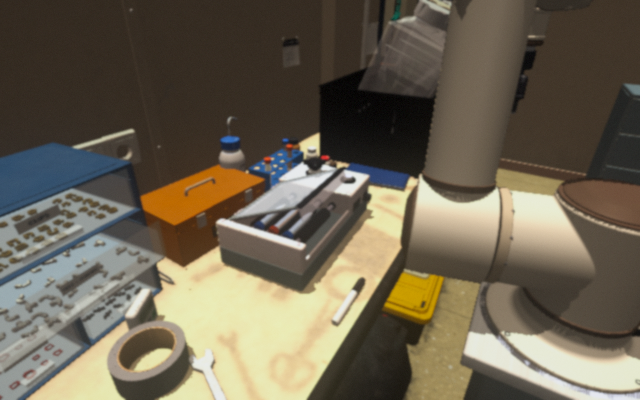

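View pics/wrist0.png

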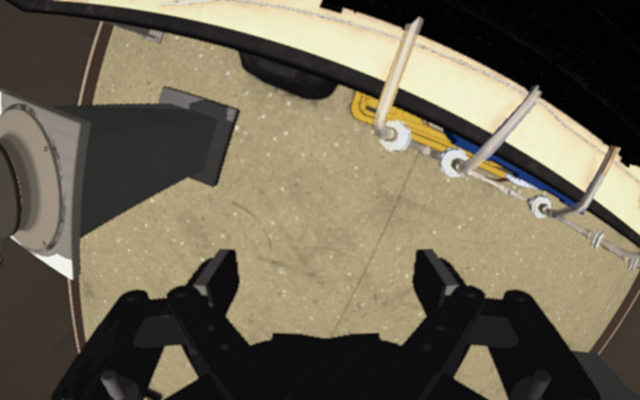

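The top view shows the mixer, with the guard over the bay at left, the mushroom near (376,167) and the start button near (377,219). Next I'll enlarge both fixed views.

Run:
```python
import cv2
a=cv2.imread('pics/top0.png'); cv2.imwrite('pics/top0a.png',cv2.resize(a[125:260,200:440],None,fx=3.3,fy=3.3,interpolation=cv2.INTER_CUBIC))
cv2.imwrite('pics/top0b.png',cv2.resize(a[130:260,330:450],None,fx=4.6,fy=4.6,interpolation=cv2.INTER_CUBIC))
a=cv2.imread('pics/side0.png'); cv2.imwrite('pics/side0a.png',cv2.resize(a[140:290,205:405],None,fx=4,fy=4,interpolation=cv2.INTER_CUBIC))
```

```text
(no output)
```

View pics/top0a.png

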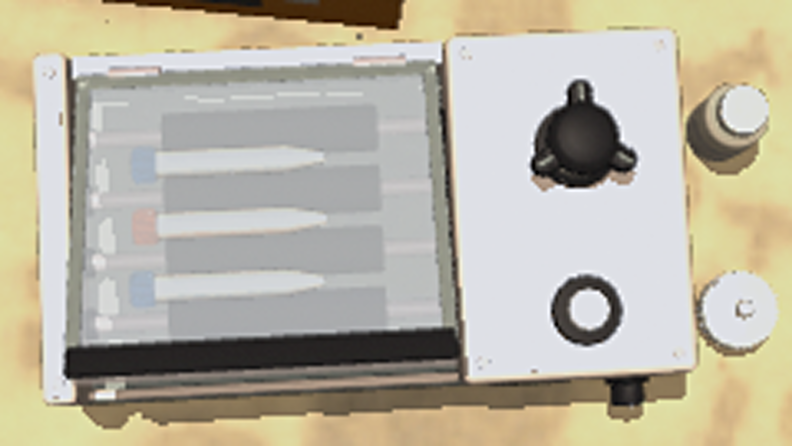

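View pics/top0b.png

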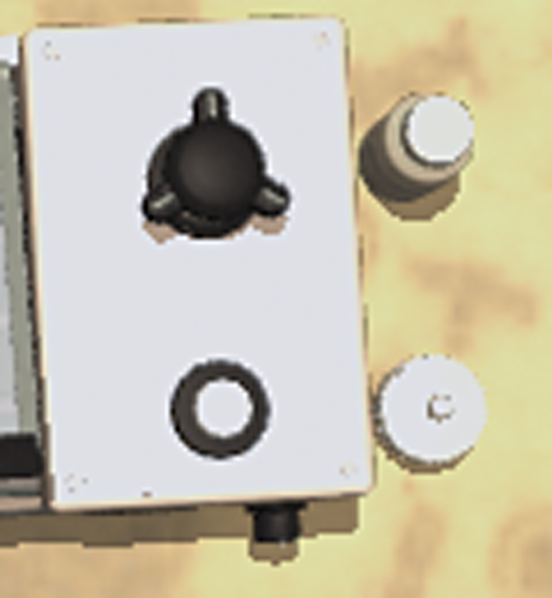

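View pics/side0a.png

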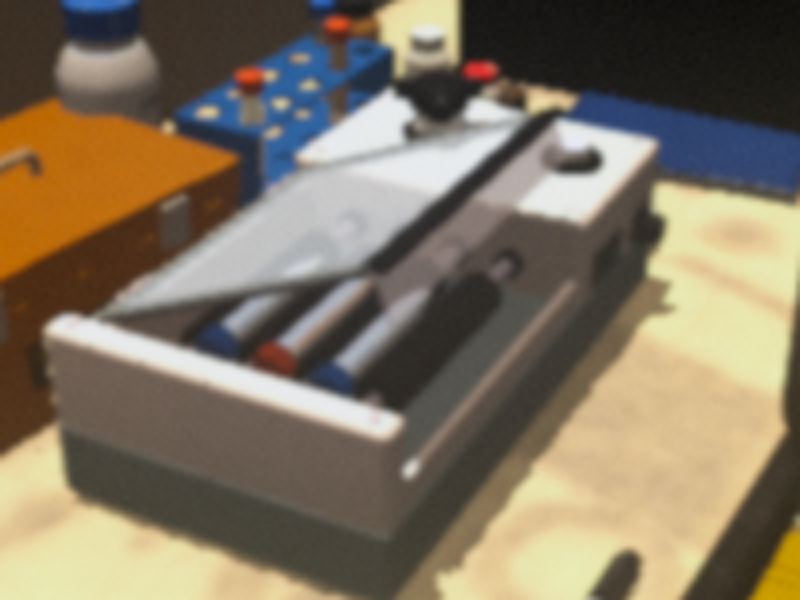

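```bash
cat >> h.py <<'E'
def proj(c,P):
    i=arm.camera_info(c); P=np.atleast_2d(P); q=P@i["world_to_cam"][:3,:3].T+i["world_to_cam"][:3,3]
    K=i["K"]; return np.c_[K[0,0]*q[:,0]/-q[:,2]+K[0,2], -K[1,1]*q[:,1]/-q[:,2]+K[1,2]]
def M2W(p,P):
    P=np.atleast_2d(P); c,s=np.cos(p[2]),np.sin(p[2]); return np.c_[p[0]+c*P[:,0]-s*P[:,1],p[1]+s*P[:,0]+c*P[:,1],P[:,2]]
E
cat > fit.py <<'E'
from h import *
from scipy.optimize import least_squares
b=lambda x,y:(330+(x-.0)/4.6,130+y/4.6); a=lambda x,y:(200+x/3.3,125+y/3.3)
s=lambda x,y:(205+x/4,140+y/4)
T=[((.1,-.05,.11),b(24,26)),((.1,-.185,.11),b(346,17)),((-.1,-.185,.11),b(374,491)),((-.1,-.05,.11),b(48,510)),
 ((-.062,-.122,.116),b(220,409)),((.032,-.122,.148),b(215,167))]
S=[((-.062,-.122,.125),s(573,146)),((-.1,-.185,.11),s(657,143)),((.1,-.05,.11),s(300,158))]
def r(p):
    return np.r_[(proj('top',M2W(p,[t[0] for t in T]))-[t[1] for t in T]).ravel(),(proj('side',M2W(p,[t[0] for t in S]))-[t[1] for t in S]).ravel()*.7]
f=least_squares(r,[.5,0,0],loss='soft_l1'); print(f.x, np.round(f.fun.reshape(-1,2),1))
p=f.x
for th in np.arange(.4,.71,.05):
    # hinge xh: guess edge geometry
    for xh in (.085,.09,.095):
        e=M2W(p,[[xh-.18*np.cos(th)-.005*np.sin(th),y,.103+.18*np.sin(th)+.005*np.cos(th)] for y in(.1625-.003,.055,-.045)])
        print(round(th,2),xh,np.round((proj('top',e)-[200,125])*3.3).tolist(),np.round((proj('side',e)-[205,140])*4).tolist())
E
python3 fit.py
```

```text
[ 0.55838096 -0.00222118  0.04788661] [[-0.7 -0.3]
 [ 0.2 -1.1]
 [ 0.7  1.4]
 [-0.7  0.6]
 [-0.2  0.2]
 [ 0.4 -0. ]
 [-0.3 -1.4]
 [ 0.7 -1.3]
 [-1.7 -1.4]]
0.4 0.085 [[64.0, 369.0], [266.0, 359.0], [458.0, 350.0]] [[377.0, 269.0], [479.0, 179.0], [557.0, 110.0]]
0.4 0.09 [[63.0, 359.0], [266.0, 350.0], [457.0, 341.0]] [[368.0, 266.0], [470.0, 177.0], [549.0, 108.0]]
0.4 0.095 [[63.0, 349.0], [265.0, 340.0], [457.0, 331.0]] [[358.0, 264.0], [462.0, 175.0], [541.0, 106.0]]
0.45 0.085 [[61.0, 361.0], [265.0, 352.0], [458.0, 343.0]] [[370.0, 251.0], [473.0, 163.0], [552.0, 95.0]]
0.45 0.09 [[61.0, 352.0], [265.0, 342.0], [458.0, 334.0]] [[361.0, 249.0], [465.0, 161.0], [544.0, 94.0]]
0.45 0.095 [[60.0, 342.0], [264.0, 333.0], [457.0, 324.0]] [[351.0, 246.0], [456.0, 159.0], [536.0, 92.0]]
0.5 0.085 [[58.0, 353.0], [264.0, 344.0], [459.0, 335.0]] [[363.0, 234.0], [467.0, 147.0], [547.0, 81.0]]
0.5 0.09 [[58.0, 344.0], [263.0, 334.0], [458.0, 325.0]] [[353.0, 231.0], [458.0, 145.0], [538.0, 79.0]]
0.5 0.095 [[58.0, 334.0], [263.0, 324.0], [458.0, 316.0]] [[343.0, 229.0], [449.0, 143.0], [5
[... 581 characters left out ...]
.0], [459.0, 297.0]] [[325.0, 195.0], [434.0, 112.0], [517.0, 50.0]]
0.65 0.085 [[50.0, 324.0], [260.0, 314.0], [460.0, 305.0]] [[334.0, 183.0], [442.0, 101.0], [525.0, 39.0]]
0.65 0.09 [[49.0, 314.0], [260.0, 304.0], [460.0, 296.0]] [[324.0, 180.0], [434.0, 99.0], [517.0, 37.0]]
0.65 0.095 [[49.0, 304.0], [260.0, 294.0], [459.0, 286.0]] [[315.0, 178.0], [425.0, 97.0], [509.0, 36.0]]
0.7 0.085 [[47.0, 312.0], [259.0, 303.0], [460.0, 294.0]] [[323.0, 166.0], [433.0, 86.0], [517.0, 26.0]]
0.7 0.09 [[46.0, 302.0], [259.0, 293.0], [460.0, 284.0]] [[313.0, 164.0], [424.0, 84.0], [508.0, 24.0]]
0.7 0.095 [[46.0, 292.0], [258.0, 283.0], [459.0, 274.0]] [[304.0, 161.0], [415.0, 83.0], [500.0, 22.0]]
```

```bash
cat >> h.py <<'E'
from scipy.spatial.transform import Rotation as R
P=np.array([0.5584,-0.0022,0.0479])
def d(target,mix=True,tip=True):
    """tool-frame shift to bring fingertip to target (mixer coords)"""
    s=arm.read_state(); rot=R.from_quat(s["ee_rot"])
    t=M2W(P,target)[0] if mix else np.array(target,float)
    if tip: t=t-rot.as_matrix()[:,2]*.017
    want=R.from_matrix(R.from_euler('z',P[2]).as_matrix()@np.diag([1,-1,-1.]))
    print("world tgt",np.round(t,4),"at",np.round(s["eef_pos"],4),"shift",np.round(rot.inv().apply(t-s["eef_pos"]),4),"turn",np.round((rot.inv()*want).as_rotvec(),4),"F",np.round(s["force"],2),"op",round(float(s["opening"]),3),"t",s["t"])
E
python3 -c "
from h import *
print(M2W(P,[[.032,-.122,.15],[-.062,-.122,.125],[-.09,.05,.1]]))
d([.032,-.122,.25])"
```

```text
[[ 0.59620486 -0.12252785  0.15      ]
 [ 0.50231268 -0.12702873  0.125     ]
 [ 0.46610914  0.0434333   0.1       ]]
world tgt [ 0.5962 -0.1225  0.267 ] at [ 0.2035 -0.5376  0.2479] shift [ 0.5142 -0.2492 -0.0189] turn [-0.0009  0.      0.3139] F [0.26 0.12 0.51] op 1.003 t 0.15
```

Call:
apply_moves --pt "0 0 0.14 0 0 0 1" --pt "0 0 0.14 0 0 0 1" --pt "0 0 0.035 0 0 0 1" --force 40

```text
t: 0.45
eef_pos: [0.2034, -0.5374, 0.247]
ee_rot: [1.0, 0.018, -0.0, -0.001]
force: [-0.0, -0.0, 0.1]
opening: 0.514
```

```bash
python3 -c "
from h import *
d([.032,-.122,.25])"
```

```text
world tgt [ 0.5962 -0.1226  0.267 ] at [ 0.2034 -0.5374  0.247 ] shift [ 0.4074 -0.4005 -0.0192] turn [-0.0024  0.0004 -0.0121] F [-0.01 -0.03  0.13] op 0.514 t 0.45
```

Call:
apply_moves --pt "0 0 -0.012 0.01 -0.045 -0.01 1" --pt "0 0 0 0.02 -0.045 -0.01 1" --pt "0 0 0 0.02 -0.045 0 1" --pt "0 0 0 0.03 -0.04 0 1" --pt "0 0 0 0.03 -0.04 0 1"

```text
t: 0.95
eef_pos: [0.302, -0.3161, 0.2651]
ee_rot: [1.0, 0.019, -0.001, -0.004]
force: [1.4, 0.1, 0.4]
opening: 0.003
```

Call:
apply_moves --pt "0 0 0 0.03 -0.04 0 1" --pt "0 0 0 0.03 -0.04 0 1" --pt "0 0 0 0.035 -0.035 0 1" --pt "0 0 0 0.035 -0.035 0 1" --pt "0 0 0 0.045 -0.01 0 1"

```text
t: 1.45
eef_pos: [0.47, -0.1435, 0.2675]
ee_rot: [1.0, 0.019, 0.001, -0.003]
force: [0.6, -2.7, 0.7]
opening: 0.002
```

```bash
python3 -c "
from h import *
d([.032,-.122,.25])
save('wrist','w1.png'); save('top','t1.png')"
```

```text
world tgt [ 0.5962 -0.1226  0.267 ] at [ 0.47   -0.1435  0.2675] shift [ 0.1269 -0.016   0.0007] turn [-0.0055 -0.0012 -0.0098] F [ 0.58 -2.7   0.75] op 0.002 t 1.45
```

View pics/w1.png

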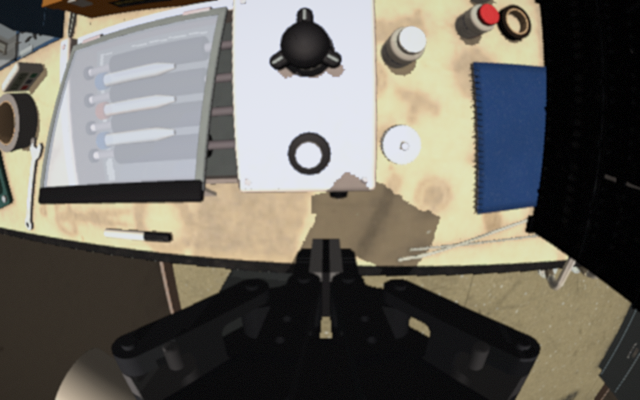

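The wrist view shows the start bezel near (309,153), the mushroom hub near (305,45) and the pod's front corners near (240,190) and (376,187). I'll check the mixer pose against these.

```bash
cat >> h.py <<'E'
def wproj(W,s):
    i=arm.camera_info("wrist"); T=np.array(i["T_tool_cam"]); K=np.array(i["K"])
    W=np.atleast_2d(W); t=R.from_quat(s["ee_rot"]).inv().apply(W-np.array(s["eef_pos"]))
    c=(t-T[:3,3])@T[:3,:3]; v=np.c_[c[:,0],-c[:,1],-c[:,2]]
    rr=np.hypot(v[:,0],v[:,1]); th=np.arctan2(rr,v[:,2]); k=K[0,0]*th/rr
    return np.c_[K[0,2]+k*v[:,0],K[1,2]+k*v[:,1]]
E
python3 - <<'E'
from h import *
s=arm.read_state()
print(np.round(wproj(M2W(P,[[-.062,-.122,.116],[-.062,-.122,.125],[.032,-.122,.148],[.065,-.122,.14],[-.1,-.05,.11],[-.1,-.185,.11]]),s),1))
a=cv2.imread('pics/w1.png'); cv2.imwrite('pics/w1a.png',cv2.resize(a[0:200,220:420],None,fx=3,fy=3,interpolation=cv2.INTER_CUBIC))
E
```

```text
[[308.1 158.9]
 [307.4 160.4]
 [304.1  47.1]
 [304.8  11.5]
 [235.8 198.2]
 [375.5 197.5]]
```

View pics/w1a.png

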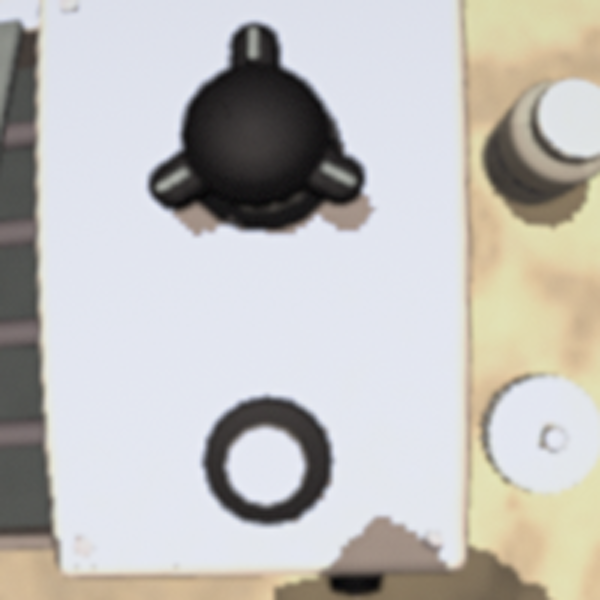

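Run:
```python
from h import *
s=st(); save('wrist','w2.png')
print(np.round(wproj(M2W(P,[[-.062,-.122,.116],[-.062,-.122,.125],[.032,-.122,.148],[.065,-.122,.14],[-.1,-.05,.11],[-.1,-.185,.11]]),s),1))
a=cv2.imread('pics/w2.png'); cv2.imwrite('pics/w2a.png',cv2.resize(a[0:200,220:420],None,fx=3,fy=3,interpolation=cv2.INTER_CUBIC))
```

```text
{'t': 1.55, 'joints': [-0.4562, -0.0227, 1.5864, 0.0059, 1.5819, 1.0743], 'eef_pos': [0.4727, -0.1444, 0.2656], 'ee_rot': [0.9998, 0.0202, -0.0004, -0.0035], 'force': [-0.584, -0.1987, -0.2359], 'opening': 0.0039}
[[308.1 158.9]
 [307.4 160.4]
 [304.1  47.1]
 [304.8  11.5]
 [235.8 198.2]
 [375.5 197.5]]
```

View pics/w2a.png

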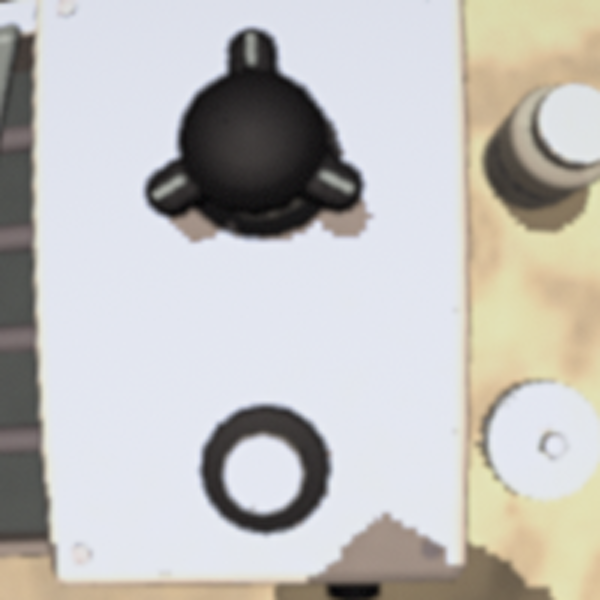

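The settled view agrees with the pose to within about 2 px, with the bezel at (308,156) and the hub at (304,47). I'll go over the stop button now.

```bash
python3 -c "
from h import *
d([.032,-.122,.165])"
```

```text
world tgt [ 0.5962 -0.1226  0.182 ] at [ 0.4708 -0.1454  0.2657] shift [ 0.1264 -0.0172  0.0836] turn [-0.0068  0.0017 -0.0082] F [ 0.22 -0.28  1.41] op -0.001 t 1.6
```

Call:
apply_moves --pt "-0.0068 0.0017 -0.0082 0.042 -0.006 0.0 1" --pt "0 0 0 0.042 -0.006 0.0 1" --pt "0 0 0 0.042 -0.006 0.02 1" --pt "0 0 0 0 0 0.03 1" --pt "0 0 0 0 0 0.025 1"

```text
t: 2.1
eef_pos: [0.599, -0.1241, 0.1916]
ee_rot: [1.0, 0.023, 0.002, 0.002]
force: [0.3, 0.2, -0.7]
opening: 0.0
```

```bash
python3 -c "
from h import *
d([.032,-.122,.165])
save('wrist','w3.png');save('top','t3.png');save('side','s3.png');d([.032,-.122,.165])
a=cv2.imread('pics/s3.png'); cv2.imwrite('pics/s3a.png',cv2.resize(a[120:250,255:405],None,fx=4,fy=4,interpolation=cv2.INTER_CUBIC))
"
```

```text
world tgt [ 0.5961 -0.1225  0.182 ] at [ 0.599  -0.1241  0.1916] shift [-0.0028 -0.0017  0.0096] turn [ 0.0034 -0.0044 -0.0028] F [ 0.26  0.16 -0.68] op 0.0 t 2.1
world tgt [ 0.5962 -0.1225  0.182 ] at [ 0.598  -0.1241  0.1924] shift [-0.0018 -0.0017  0.0104] turn [ 0.0027 -0.0027 -0.0035] F [0.87 0.37 0.14] op -0.001 t 2.25
```

View pics/w3.png

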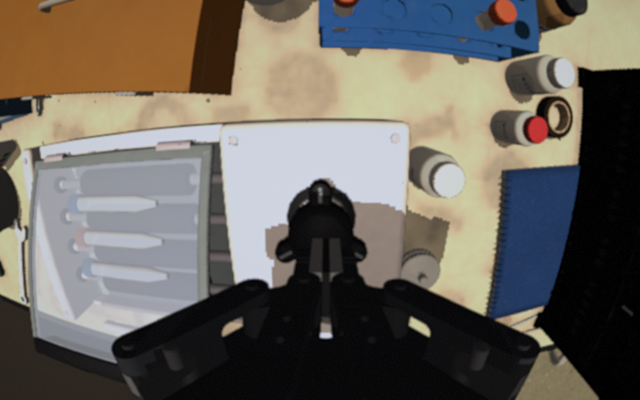

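View pics/s3a.png

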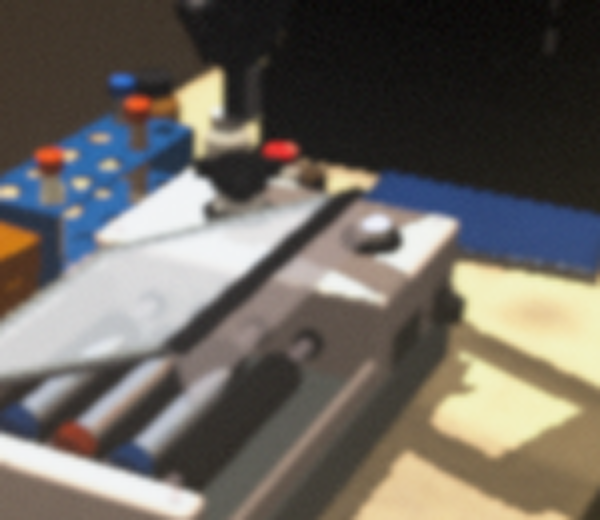

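The fingertips stand centred above the hub, with about 25 mm of clearance. Pressing now.

Call:
apply_moves --pt "0 0 0 -0.0015 -0.0015 0.014 1" --pt "0 0 0 0 0 0.008 1" --pt "0 0 0 0 0 0.006 1" --pt "0 0 0 0 0 0.006 1" --pt "0 0 0 0 0 0.003 1"

```text
t: 2.75
eef_pos: [0.5971, -0.1248, 0.1601]
ee_rot: [1.0, 0.021, 0.006, 0.003]
force: [0.9, 0.1, 0.2]
opening: 0.001
```

Call:
apply_moves --pt "0 0 0 0 0 0.003 1" --pt "0 0 0 0 0 0.002 1"

```text
t: 2.95
eef_pos: [0.5979, -0.1254, 0.1588]
ee_rot: [1.0, 0.021, 0.008, 0.004]
force: [-11.0, 2.6, 27.8]
opening: -0.004
```

Firm bottom reached (28 N at tip z ≈ 0.142, as expected when fully in). I'll lift off and let it rest.

Call:
apply_moves --pt "0 0 0 0 0 -0.01 1" --pt "0 0 0 0 0 -0.025 1" --pt "0 0 0 0 0 -0.03 1" --pt "0 0 0 0 0 0 1"

```text
t: 3.35
eef_pos: [0.5967, -0.1248, 0.2275]
ee_rot: [1.0, 0.021, 0.008, 0.004]
force: [1.1, -0.1, 0.9]
opening: 0.001
```

```bash
python3 -c "
from h import *
d([-.077,.04,.24])
save('side','s4.png');save('wrist','w4.png')
a=cv2.imread('pics/s4.png'); cv2.imwrite('pics/s4a.png',cv2.resize(a[120:250,255:405],None,fx=4,fy=4,interpolation=cv2.INTER_CUBIC))
"
```

```text
world tgt [0.4793 0.0342 0.257 ] at [ 0.5967 -0.1248  0.2275] shift [-0.1101 -0.1636 -0.0328] turn [ 0.0089 -0.0168 -0.0055] F [ 1.14 -0.06  0.94] op 0.001 t 3.35
```

View pics/s4a.png

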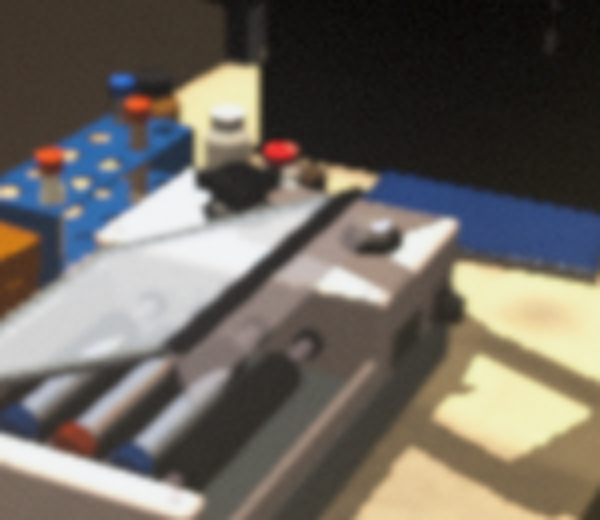

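The mushroom sits visibly lower (crop row about 185, earlier 170), so it is latched. Next is the guard.

Call:
apply_moves --pt "0.0089 -0.0168 -0.0055 0 0 -0.033 1" --pt "0 0 0 -0.02 -0.042 0 1" --pt "0 0 0 -0.03 -0.04 0 1" --pt "0 0 0 -0.03 -0.04 0 1" --pt "0 0 0 -0.03 -0.04 0 1"

```text
t: 3.95
eef_pos: [0.477, 0.0313, 0.2524]
ee_rot: [1.0, 0.021, -0.007, -0.002]
force: [-1.0, 1.4, 1.3]
opening: 0.0
```

```bash
python3 -c "
from h import *
d([-.077,.04,.21])
save('side','s5.png');save('top','t5.png');d([-.077,.04,.21])
a=cv2.imread('pics/s5.png'); cv2.imwrite('pics/s5a.png',cv2.resize(a[120:270,225:405],None,fx=4,fy=4,interpolation=cv2.INTER_CUBIC))
"
```

```text
world tgt [0.4798 0.034  0.227 ] at [0.477  0.0313 0.2524] shift [ 0.0032 -0.0025  0.0254] turn [-0.0042  0.0129 -0.006 ] F [-0.99  1.38  1.29] op 0.0 t 3.95
world tgt [0.4798 0.034  0.227 ] at [0.4757 0.0334 0.2533] shift [ 0.0044 -0.0002  0.0263] turn [-0.0048  0.012  -0.0022] F [0.59 0.06 0.67] op 0.003 t 4.05
```

View pics/s5a.png

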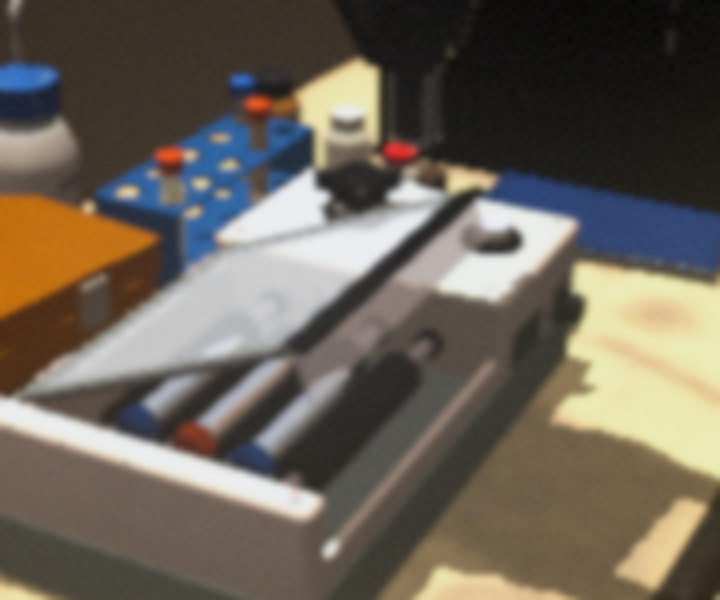

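Call:
apply_moves --pt "-0.0048 0.012 -0.002 0.003 0 0.025 1" --pt "0 0 0 0 0 0.018 1" --pt "0 0 0 0 0 0.008 1" --pt "0 0 0 0 0 0.008 1"

```text
t: 4.45
eef_pos: [0.4779, 0.0344, 0.1915]
ee_rot: [1.0, 0.025, 0.0, 0.0]
force: [0.7, 0.1, 1.7]
opening: 0.002
```

```bash
python3 -c "
from h import *
d([-.08,.04,.16])
save('side','s6.png')
a=cv2.imread('pics/s6.png'); cv2.imwrite('pics/s6a.png',cv2.resize(a[120:270,225:405],None,fx=4,fy=4,interpolation=cv2.INTER_CUBIC))
"
```

```text
world tgt [0.4766 0.0339 0.177 ] at [0.4779 0.0344 0.1915] shift [-0.0014  0.0004  0.0145] turn [ 0.0005 -0.0007  0.0024] F [0.69 0.07 1.72] op 0.002 t 4.45
```

View pics/s6a.png

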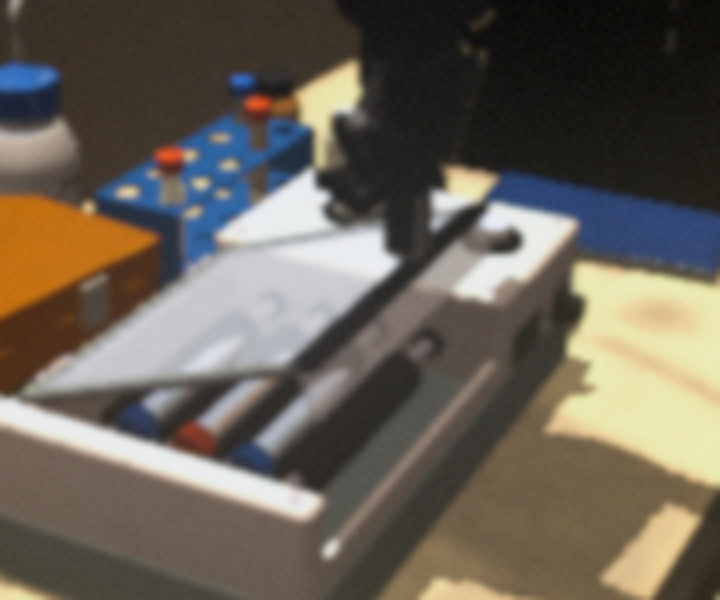

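The fingertip is on the strip and the guard has begun to move down. Continuing.

Call:
apply_moves --pt "0 0 0 -0.004 0 0.01 1" --pt "0 0 0 -0.003 0 0.012 1" --pt "0 0 0 -0.002 0 0.012 1" --pt "0 0 0 -0.001 0 0.012 1" --pt "0 0 0 0 0 0.01 1"

```text
t: 5.0
eef_pos: [0.4672, 0.0333, 0.1309]
ee_rot: [1.0, 0.025, 0.0, 0.0]
force: [-0.9, 0.1, 1.0]
opening: -0.001
```

```bash
python3 -c "
from h import *
d([-.09,.04,.107])
save('side','s7.png')
a=cv2.imread('pics/s7.png'); cv2.imwrite('pics/s7a.png',cv2.resize(a[120:270,225:405],None,fx=4,fy=4,interpolation=cv2.INTER_CUBIC))
"
```

```text
world tgt [0.4666 0.0335 0.124 ] at [0.4672 0.0333 0.1309] shift [-0.0006 -0.0002  0.0069] turn [ 0.0004 -0.0005  0.0013] F [-0.94  0.1   0.99] op -0.001 t 5.0
```

View pics/s7a.png

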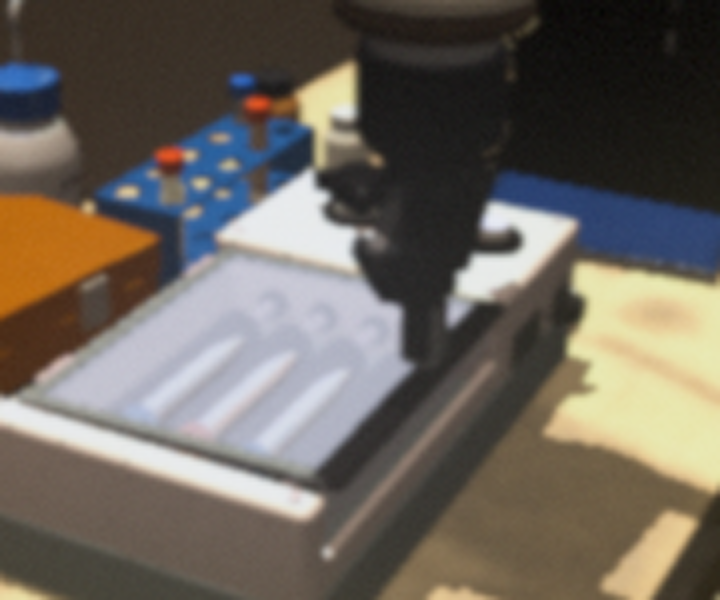

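The guard is nearly flat and the finger is on the strip. I'll press to the stop.

Call:
apply_moves --pt "0 0 0 0 0 0.005 1" --pt "0 0 0 0 0 0.003 1" --pt "0 0 0 0 0 0.002 1"

```text
t: 5.35
eef_pos: [0.4673, 0.0332, 0.1244]
ee_rot: [1.0, 0.025, 0.0, 0.001]
force: [-26.0, 1.3, 41.3]
opening: -0.0
```

Call:
apply_moves --pt "0 0 0 0 0 0 1" --pt "0 0 0 0 0 -0.01 1" --pt "0 0 0 0 0 -0.03 1" --pt "0 0 0 0 0 -0.03 1" --pt "0 0 0 0 0 -0.01 1"

```text
t: 5.85
eef_pos: [0.4671, 0.0334, 0.2086]
ee_rot: [1.0, 0.025, 0.0, 0.001]
force: [0.0, 0.2, 0.0]
opening: -0.002
```

```bash
python3 -c "
from h import *
d([.068,-.092,.185])
save('side','s8.png')
a=cv2.imread('pics/s8.png'); cv2.imwrite('pics/s8a.png',cv2.resize(a[120:270,225:405],None,fx=4,fy=4,interpolation=cv2.INTER_CUBIC))
"
```

```text
world tgt [ 0.6307 -0.0908  0.202 ] at [0.4671 0.0334 0.2086] shift [0.1572 0.1322 0.0068] turn [ 0.0011 -0.0007  0.002 ] F [0.03 0.16 0.05] op -0.002 t 5.85
```

View pics/s8a.png

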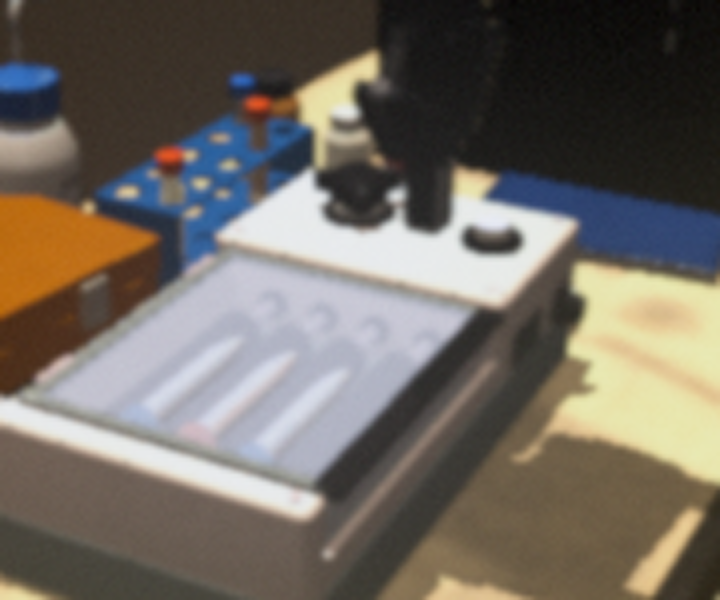

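The guard lies flat and shut, and the stop is still low. Moving to a point above the back of the rear wing.

Call:
apply_moves --pt "0 0 0 0.035 0.03 0 1" --pt "0 0 0 0.035 0.03 0 1" --pt "0 0 0 0.035 0.03 0 1" --pt "0 0 0 0.035 0.03 0 1" --pt "0 0 0 0.017 0.012 0 1"

```text
t: 6.4
eef_pos: [0.6349, -0.0933, 0.207]
ee_rot: [1.0, 0.027, 0.001, 0.0]
force: [-0.1, 1.3, 0.5]
opening: -0.003
```

```bash
python3 -c "
from h import *
save('wrist','w9.png');save('top','t9.png')
d([.068,-.092,.185])
a=cv2.imread('pics/w9.png'); cv2.imwrite('pics/w9a.png',cv2.resize(a[150:350,220:420],None,fx=3,fy=3,interpolation=cv2.INTER_CUBIC))
a=cv2.imread('pics/t9.png'); cv2.imwrite('pics/t9a.png',cv2.resize(a[110:260,320:450],None,fx=4,fy=4,interpolation=cv2.INTER_CUBIC))
"
```

```text
world tgt [ 0.6307 -0.0908  0.202 ] at [ 0.6344 -0.0927  0.2064] shift [-0.0036 -0.002   0.0044] turn [ 0.     -0.0012  0.0051] F [ 0.22  0.49 -0.38] op -0.002 t 6.5
```

View pics/w9a.png

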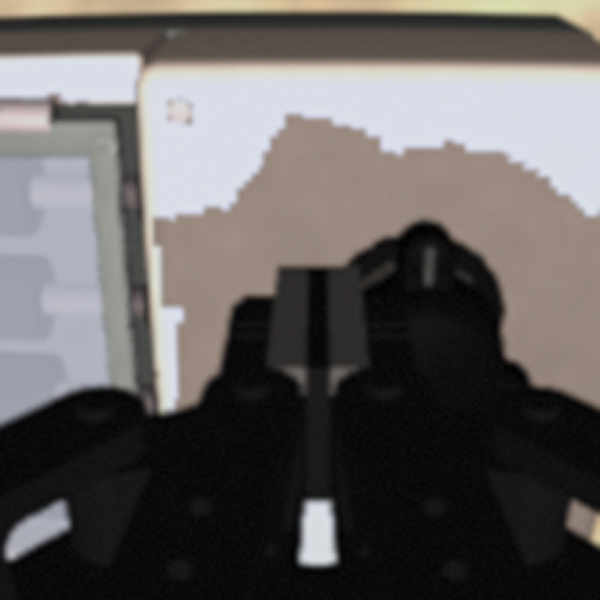

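View pics/t9a.png

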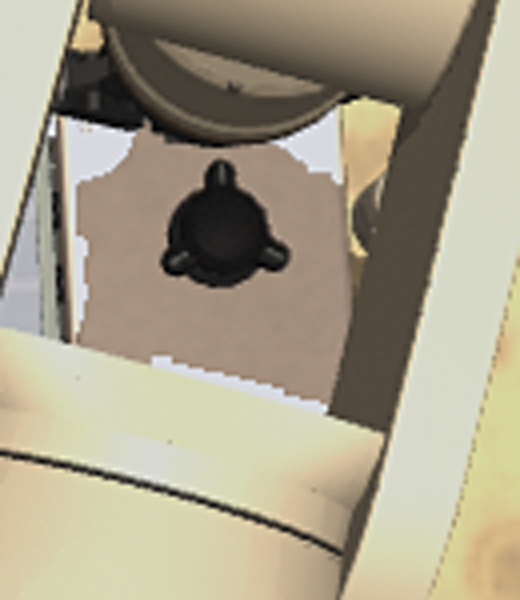

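The wrist view shows the closed fingertips (crop about (320,270)) left of the rear wing (crop about (425,250)), with a clear gap. Descending beside it.

Call:
apply_moves --pt "0 0 0.005 -0.003 -0.002 0.022 1" --pt "0 0 0 0 0 0.022 1" --pt "0 0 0 0 0 0.014 1" --pt "0 0 0 0 0 0.007 1"

```text
t: 6.9
eef_pos: [0.6304, -0.0901, 0.1372]
ee_rot: [1.0, 0.024, -0.0, -0.0]
force: [-0.0, -0.8, -0.6]
opening: 0.001
```

```bash
python3 -c "
from h import *
save('wrist','w10.png')
d([.068,-.092,.1235])
a=cv2.imread('pics/w10.png'); cv2.imwrite('pics/w10a.png',cv2.resize(a[150:350,220:420],None,fx=3,fy=3,interpolation=cv2.INTER_CUBIC))
"
```

```text
world tgt [ 0.6307 -0.0909  0.1405] at [ 0.6302 -0.09    0.1364] shift [ 0.0005  0.0008 -0.0041] turn [-0.0011  0.0011 -0.0002] F [-0.7   0.24 -2.05] op 0.0 t 6.95
```

View pics/w10a.png

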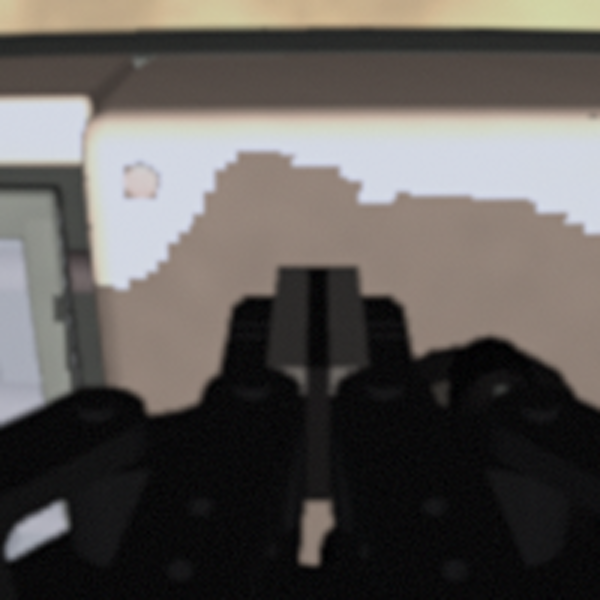

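```bash
python3 -c "
from h import *
s=arm.read_state()
q=wproj(M2W(P,[[.065,-.122,.136],[.065,-.122,.129],[.079,-.092,.12],[.057,-.092,.12],[.079,-.1065,.12],[.032,-.122,.142]]),s); print(np.round((q-[220,150])*3))"
```

```text
[[508. 378.]
 [500. 357.]
 [318. 259.]
 [318. 374.]
 [405. 259.]
 [495. 559.]]
```

Geometry agrees with the prediction (wing end predicted at (505,365), seen at about (495,370)). I'll raise the tip 3 mm and push toward −y.

Call:
apply_moves --pt "0 0 0 0 0.004 -0.003 1" --pt "0 0 0 0 0.004 0 1" --pt "0 0 0 0 0.003 0 1"

```text
t: 7.25
eef_pos: [0.6312, -0.1014, 0.1415]
ee_rot: [1.0, 0.024, 0.0, -0.0]
force: [-0.5, 0.8, -0.3]
opening: -0.001
```

Call:
apply_moves --pt "0 0 0 0 0.004 0 1" --pt "0 0 0 0 0.003 0 1"

```text
t: 7.45
eef_pos: [0.632, -0.1078, 0.1427]
ee_rot: [1.0, 0.024, 0.001, -0.001]
force: [0.6, 8.8, 3.2]
opening: -0.0
```

Call:
apply_moves --pt "0 0 0 0 0.004 0 1" --pt "0 0 0 0 0.003 0 1"

```text
t: 7.65
eef_pos: [0.6326, -0.1134, 0.1442]
ee_rot: [1.0, 0.025, 0.002, -0.003]
force: [-0.9, 6.8, 4.9]
opening: -0.001
```

```bash
python3 -c "
from h import *
save('wrist','w11.png');save('top','t11.png')
d([.068,-.1175,.1225])
a=cv2.imread('pics/w11.png'); cv2.imwrite('pics/w11a.png',cv2.resize(a[150:350,220:420],None,fx=3,fy=3,interpolation=cv2.INTER_CUBIC))
a=cv2.imread('pics/t11.png'); cv2.imwrite('pics/t11a.png',cv2.resize(a[110:260,320:450],None,fx=4,fy=4,interpolation=cv2.INTER_CUBIC))
"
```

```text
world tgt [ 0.6319 -0.1164  0.1395] at [ 0.6329 -0.1141  0.1443] shift [-0.0011  0.0022  0.0048] turn [-0.0048 -0.0046  0.0013] F [1.41 1.94 2.47] op 0.002 t 7.75
```

View pics/t11a.png

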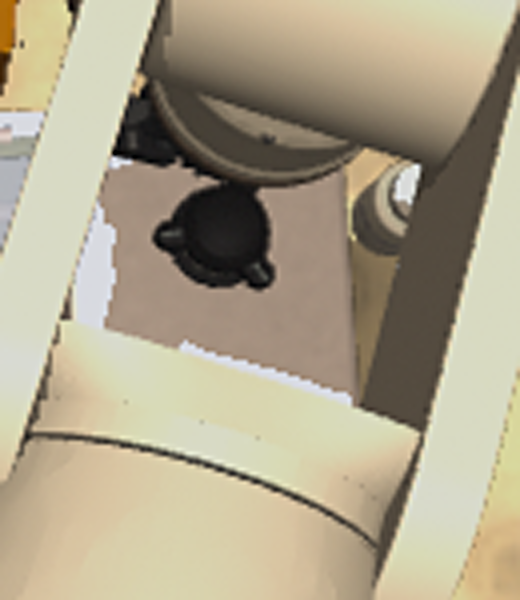

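View pics/w11a.png

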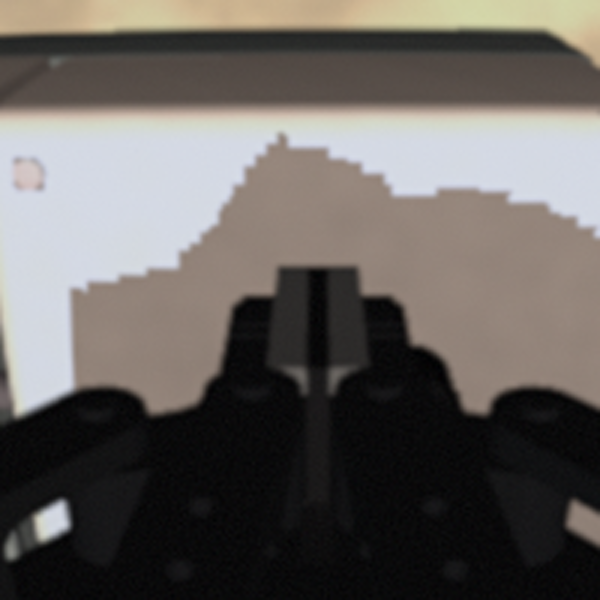

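The head has turned by roughly 0.5 rad, and the push force has dropped from 9 N to 2 N. Pushing on a little further.

Call:
apply_moves --pt "0 0 0 0 0.003 0 1" --pt "0 0 0 0 0.002 0 1" --pt "0 0 0 0 0.001 0 1"

```text
t: 8.05
eef_pos: [0.6336, -0.1208, 0.1454]
ee_rot: [1.0, 0.025, 0.003, -0.002]
force: [1.7, 1.0, 0.1]
opening: 0.001
```

```bash
python3 -c "
from h import *
save('top','t12.png');save('side','s12.png')
d([.068,-.1175,.1225])
a=cv2.imread('pics/t12.png'); cv2.imwrite('pics/t12a.png',cv2.resize(a[110:260,320:450],None,fx=4,fy=4,interpolation=cv2.INTER_CUBIC))
a=cv2.imread('pics/s12.png'); cv2.imwrite('pics/s12a.png',cv2.resize(a[120:250,255:405],None,fx=4,fy=4,interpolation=cv2.INTER_CUBIC))
"
```

```text
world tgt [ 0.6318 -0.1164  0.1395] at [ 0.6336 -0.1208  0.1453] shift [-0.0016 -0.0045  0.0058] turn [-0.0044 -0.0063  0.0012] F [2.49 0.79 3.  ] op -0.001 t 8.15
```

View pics/t12a.png

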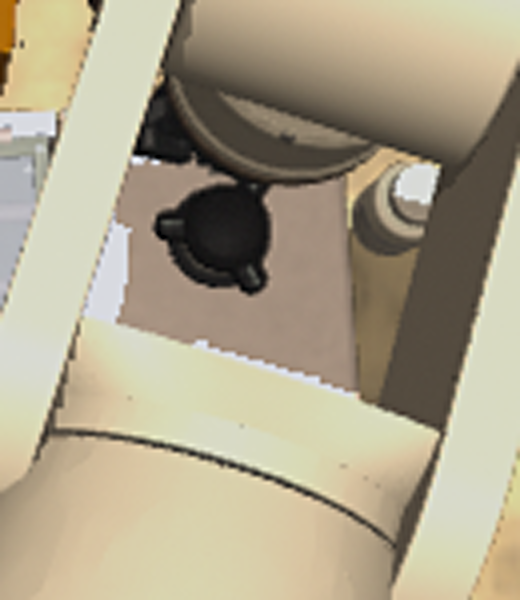

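View pics/s12a.png

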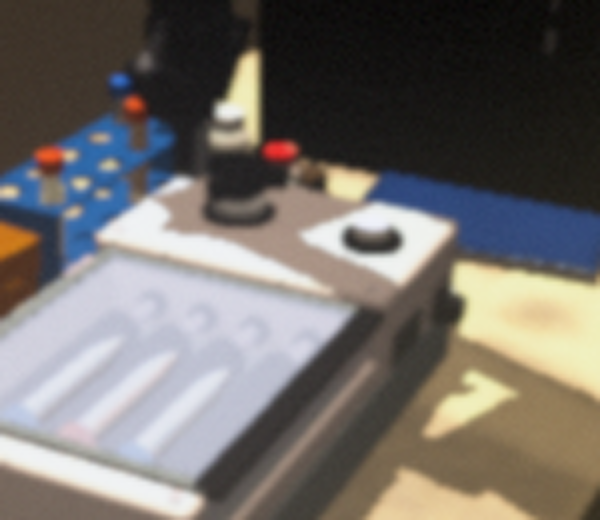

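The button has sprung out: its head is back up with the collar showing, and it has turned about 0.65 rad. Backing off along +y, then up.

Call:
apply_moves --pt "0 0 0 0 -0.012 0 1" --pt "0 0 0 0.002 -0.015 0 1" --pt "0 0 0 0.002 -0.01 0 1" --pt "0 0 0 0 0 -0.03 1" --pt "0 0 0 0 0 -0.04 1"

```text
t: 8.65
eef_pos: [0.6346, -0.0822, 0.2118]
ee_rot: [1.0, 0.024, 0.0, -0.002]
force: [0.1, 0.1, 0.6]
opening: -0.001
```

```bash
python3 -c "
from h import *
d([-.061,-.122,.19])
"
```

```text
world tgt [ 0.5033 -0.1271  0.207 ] at [ 0.6346 -0.0822  0.2118] shift [-0.1334  0.0384  0.0045] turn [-0.0049 -0.0005  0.0005] F [0.05 0.11 0.6 ] op -0.001 t 8.65
```

Call:
apply_moves --pt "-0.0049 0 0 -0.042 0.01 0 1" --pt "0 0 0 -0.042 0.01 0 1" --pt "0 0 0 -0.042 0.015 0 1" --pt "0 0 0 -0.01 0.003 0 1"

```text
t: 9.05
eef_pos: [0.4994, -0.1266, 0.2161]
ee_rot: [1.0, 0.026, 0.003, 0.002]
force: [0.8, -0.2, 0.1]
opening: -0.002
```

```bash
python3 -c "
from h import *
save('top','t13.png');save('side','s13.png')
d([-.061,-.122,.14])
a=cv2.imread('pics/t13.png'); cv2.imwrite('pics/t13a.png',cv2.resize(a[110:260,320:450],None,fx=4,fy=4,interpolation=cv2.INTER_CUBIC))
a=cv2.imread('pics/s13.png'); cv2.imwrite('pics/s13a.png',cv2.resize(a[120:250,255:405],None,fx=4,fy=4,interpolation=cv2.INTER_CUBIC))
"
```

```text
world tgt [ 0.5032 -0.1269  0.157 ] at [ 0.5014 -0.1263  0.2164] shift [0.0012 0.0005 0.0595] turn [ 0.0036 -0.0082  0.0038] F [0.63 0.41 1.06] op -0.0 t 9.15
```

View pics/s13a.png

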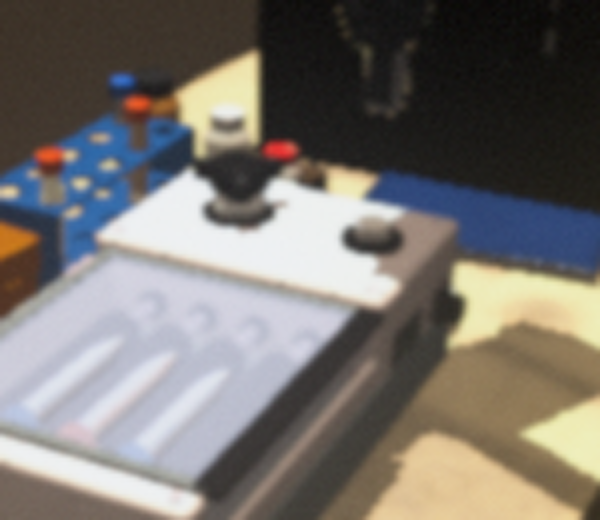

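View pics/t13a.png

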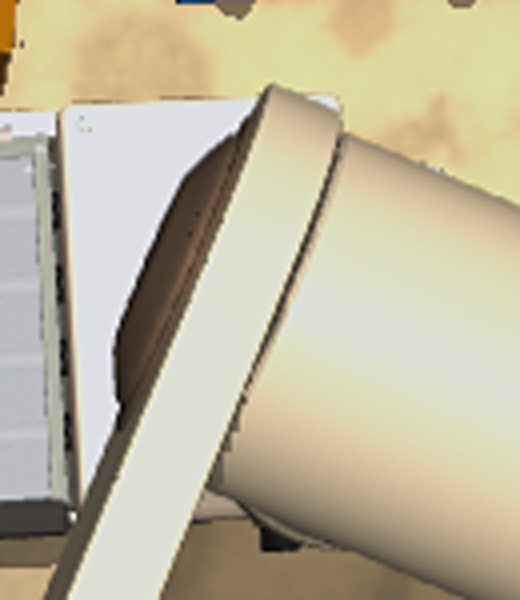

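The stop is out and turned back, and the guard is flat. Pressing the start button now.

Call:
apply_moves --pt "0.0036 -0.008 0.004 0.001 0 0.03 1" --pt "0 0 0 0 0 0.025 1" --pt "0 0 0 0 0 0.012 1" --pt "0 0 0 0 0 0.004 1"

```text
t: 9.55
eef_pos: [0.5066, -0.1254, 0.1443]
ee_rot: [1.0, 0.024, 0.001, 0.0]
force: [-0.6, -0.0, 0.1]
opening: 0.0
```

```bash
python3 -c "
from h import *
save('side','s14.png')
d([-.061,-.122,.12])
a=cv2.imread('pics/s14.png'); cv2.imwrite('pics/s14a.png',cv2.resize(a[120:250,255:405],None,fx=4,fy=4,interpolation=cv2.INTER_CUBIC))
"
```

```text
world tgt [ 0.5033 -0.127   0.137 ] at [ 0.5065 -0.1254  0.1442] shift [-0.0034  0.0014  0.0072] turn [ 0.0006 -0.0024  0.0003] F [ 0.15  0.15 -0.73] op 0.002 t 9.6
```

View pics/s14a.png

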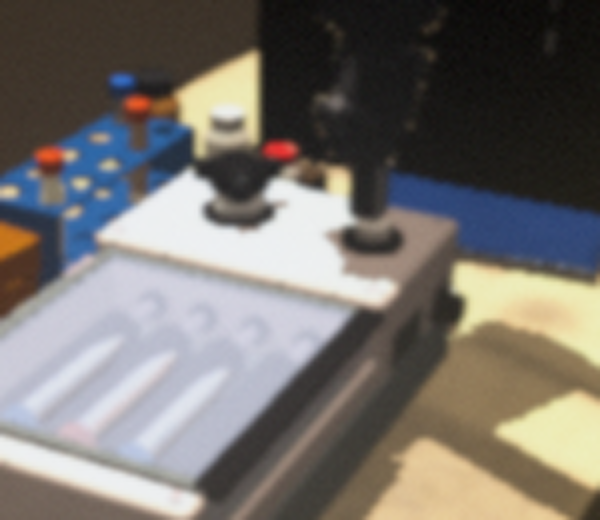

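The fingertip is just above the start button.

Call:
apply_moves --pt "0 0 0 -0.003 0.0015 0.003 1" --pt "0 0 0 0 0 0.003 1" --pt "0 0 0 0 0 0.003 1"

```text
t: 9.9
eef_pos: [0.5047, -0.1272, 0.1369]
ee_rot: [1.0, 0.024, 0.002, 0.001]
force: [-4.2, 2.0, 10.7]
opening: 0.0
```

Call:
apply_moves --pt "0 0 0 0 0 0.003 1" --pt "0 0 0 0 0 0.002 1"

```text
t: 10.1
eef_pos: [0.5049, -0.1273, 0.1365]
ee_rot: [1.0, 0.024, 0.003, 0.001]
force: [-18.6, 6.9, 30.5]
opening: -0.003
```

The button has bottomed (30 N at tip z ≈ 0.1195). Letting go and retreating.

Call:
apply_moves --pt "0 0 0 0 0 -0.01 1" --pt "0 0 0 0 0 -0.03 1" --pt "0 0 0 0 0 -0.04 1" --pt "0 0 0 -0.02 0 -0.03 1" --pt "0 0 0 -0.03 0 0 1"

```text
t: 10.6
eef_pos: [0.4549, -0.1295, 0.2521]
ee_rot: [1.0, 0.025, 0.005, 0.002]
force: [0.3, -1.6, -0.7]
opening: 0.0
```

Call:
apply_moves --pt "0 0 0 -0.04 0.01 0 1" --pt "0 0 0 0 0 0 1" --pt "0 0 0 0 0 0 1"

```text
t: 10.9
eef_pos: [0.4127, -0.142, 0.2546]
ee_rot: [1.0, 0.024, 0.007, 0.004]
force: [1.1, -0.3, 0.3]
opening: 0.0
```

```bash
python3 -c "
from h import *
st()
save('side','s15.png');save('wrist','w15.png')
a=cv2.imread('pics/s15.png'); cv2.imwrite('pics/s15a.png',cv2.resize(a[120:270,225:405],None,fx=4,fy=4,interpolation=cv2.INTER_CUBIC))
"
```

```text
{'t': 10.9, 'joints': [-0.5091, -0.1567, 1.7311, 0.0011, 1.5512, 1.0128], 'eef_pos': [0.4127, -0.142, 0.2546], 'ee_rot': [0.9997, 0.0245, 0.0071, 0.0036], 'force': [1.1452, -0.2596, 0.2843], 'opening': 0.0001}
```

View pics/s15a.png

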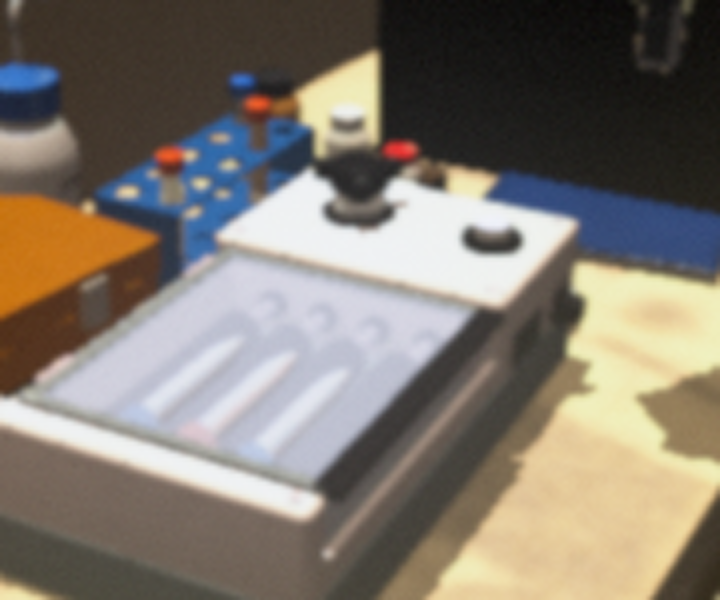

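View pics/w15.png

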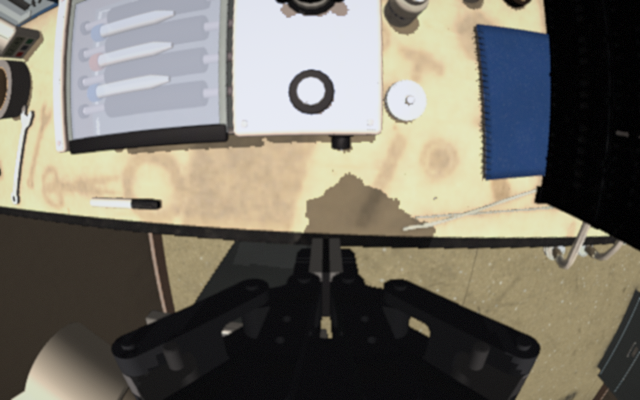

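The guard is flat, the stop is out with its wings back at rest, and the start button is out. The tubes, bottle and filter are in place, and the arm is clear. Handing in.

```bash
python3 -c "
from cell import arm
print(arm.hand_in())"
```

```text
the job is handed in; nothing more can be done
None
```

I carried out all four steps in order and handed the job in at about 11 s on the robot's clock. It reported no verdict.

1. **Stop in:** I pressed the stop with the closed fingertips until it bottomed (28 N). After I lifted off, it stayed visibly lower.
2. **Guard shut:** I pushed the guard down by its front strip until it bottomed (41 N at the wrist). The fingertip was then 107 mm above the bench, against 108 mm for fully shut.
3. **Stop released:** I pushed the rear wing clockwise to roughly 0.65 rad, judged from the top view. The push peaked at about 9 N, then dropped, and the head sprang out.
4. **Start pressed:** I pressed the start button to its end (30 N) and let it go.

The last side and wrist pictures showed the guard flat, the start button out, the tubes, bottle and filter in place, and the arm clear of everything. The stop was out and turned back, judged mainly from the side picture because the wrist picture shows only its edge.

Two things did not match expectations. The wrist camera put the mixer's front 2–5 pixels (a few mm) off my fitted pose, and the wing push took more than the stated 4–6 N. The joint values themselves could not be read, so these checks rest on pictures, forces and fingertip heights.

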